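Jack up the tilting board cradle

ROBOT

A 7-joint arm with a two-finger parallel gripper is mounted at the origin on the work surface. World frame = base frame: x ahead of the robot, y to its left, z up, the work surface at z = 0. Lengths are in m, angles in rad, forces in N, time in s.
With the tool pointing down it reaches from about 0.35 to 0.9 m from the base axis. Payload 8.1 kg.
Tool frame: the origin (TCP) lies on the front face of the gripper's body, between the roots of the fingers; the fingertips stand 66 mm ahead of it and the grasp point (between the pads) lies 47 mm ahead of it; z points along the fingers, y is the line along which they close (so a half turn about z gives the same grasp; the last joint's range is limited). The gripper opens to 92 mm and grips with 3 to 60 N. Pads are 19 mm wide; open, the fingers measure 130 mm over their backs; the gripper's body (75 mm by 190 mm) begins 47 mm behind the grasp point.
Start: joints at [-1.238, 0.434, 0.025, 1.573, -0.012, 1.134, -0.075], TCP at [0.264, 0.567, 0.292] pointing down, gripper open.
Joint ranges: [-2.62, 2.62], [-0.44, 2.09], [-1.27, 1.32], [0.08, 2.57], [-1.32, 4.46], [0.12, 2], [-2.74, 2.74]. Speed limits (rad/s): [2.22, 2.22, 3.01, 3.01, 3.14, 3.14, 3.14].

INTERFACE

Orientations are given as a unit quaternion [x, y, z, w].
In Python, from workcell import manip gives the robot as it stands.
- The arm moves only by the tool play_rows, never from a script. Its argument "motion" is one flat list of numbers, 7 for each row, row after row: the turn, a rotation vector about the tool's x, y, z in degrees, then the shift along the tool's x, y, z in cm, then the opening, from 0 (shut) to 1 (fully open). In form: [rx, ry, rz, tx, ty, tz, gripper, rx, ry, rz, tx, ty, tz, gripper, ...]. A call has exactly 10 rows; each row is the pose to reach, as a shift and turn from the pose commanded when the call began, along the tool's axes at that moment; what a row does not reach only later rows make up. A row lasts 1/10 s, in which the tool goes at most 50 mm and 8.59 degrees, less where a joint would pass 70% of its speed; a pose out of reach is approached as far as the arm can. A call with a gripper value outside its range is refused whole. The fingers move at their own pace and stop on an object; "squeeze" is the grip in N (left out, the last holds). Time passes only in rows, so rows that repeat a pose let the fingers close, or fill a call up. It gives the time, the measured TCP pose, the force, the opening and the grip force at its end, in the units of the state.
- manip.observe(): the state, without advancing time (a new reading comes with each control period).
- manip.camera(name): name is "scene" or "side" or "wrist"; returns a dict with "frame" (384x512x3 uint8, red, green, blue), "vfov" (degrees; the focal length in pixels is half the picture's height over the tangent of half this angle, whatever the lens; pixels are square), "cx", "cy" (the principal point, pixels), "rvec" (rotation vector, rad) and "tvec" (3), from world to camera coordinates, as OpenCV has them. Camera axes: x right, y down, z forward; pixel columns grow to the right and rows downward; lengths in m; the calibration is good to about 2 mm. The wrist camera is an equidistant fisheye: a pixel r from the principal point sees the ray r / f radians off the axis. A picture is of the moment at which its call begins. There is no depth.
- manip.sign_off(): hands the job in; it is judged then, once.
The state is a dict: "time_s": time; "qpos": joint angles; "joint_vel": joint speeds; "effort": joint torques, N m; "tool_pos": TCP position; "eef_rot": TCP orientation; "contact_force": force on the tool from outside, world axes, zero at the start; "moment": the same for the moment, N m; "width": opening from 0.0 (shut) to 1.0 (fully open); "finger_force": force on a finger pad.
Only numpy, scipy, OpenCV 4.12 (cv2) and the standard library are available. Lean on these libraries where they do the work, as an engineer would, in place of code of your own. Each camera call takes 0.05 s, during which the arm holds its last target. There are 200 camera calls.

TASK

Hang the orange parts basket by its wire handle on the hook of the stand so that it cannot slide off the tray, then stand the blue lever jack on the mat with its saddle centred under the yellow-marked lift point of the tray (not the plain lug). Pump the red handle: press it fully down as a trial lift, let it come all the way up again so that the tray settles, then press it fully down again and finish while still holding it down, the tray resting raised on the saddle alone. Keep the basket upright and leave the other things on the bench where they are.

Things in the scene. Friction and masses are not known exactly. Their poses are not given: they have to be found in the camera images.
- basket: Loose orange open box, 66 (x) by 80 (y) by 40 high, of small hardware, about 0.25 kg, on the tray. Origin: centre of its underside. A wire handle (6 thick) rises from its y ends; its level bar runs along y, 77 long, 112 above the origin, leaving a 69 high opening over the rim. On mid bar stands a black finger grip, 26 (x) by 14 (y), from 114 to 158 above the origin: pinch it across y from above
- basket_bar (a point): Underside of the middle of the basket's handle bar, 109 above the basket's origin; this is what hangs on the hook
- hook: Fixed steel hook stand: dark round foot of 50 radius, post of 8 radius, 194 high with its black ball. Origin: foot centre, on the mat. The hook, a red rod 8 thick, runs from the post along the stand's own -x, dips to its seat and turns up to a tip. Rod centre line (x, z): 0,172; -40,162; -56,146; -74,146; tip -88,170
- hook_seat (a point): Top of the rod at the hook's lowest dip, 65 along -x from the post and 150 above the mat: the bar's underside comes to rest here, the bar crossing the rod
- jack: Loose blue lever jack, about 0.9 kg. Base plate 220 (x) by 80 (y) by 12; origin: centre of the plate's underside, on the mat. Saddle at x = +80, red handle pad at about x = -83. At x = 0 stands a carrying post, 28 (x) by 16 (y), up to 107 high with a yellow top: pinch it across y from above. The handle's brackets begin 17 behind its centre and are 58 high
- saddle: Black round saddle of 18 radius, 8 thick, of the jack. Origin: centre of its top face. It rises straight up with the handle, 60 mm per rad of handle swing, from 62 to 98 above the jack's underside
- saddle_top (a point): Centre of the saddle's top face (x = +80 in the jack's frame)
- handle: The jack's handle with its red press pad (36 by 44 by 12). Origin: on its pivot, 28 behind the post's centre, 50 above the jack's underside. It swings 0.6 rad from up (rest) to fully down on its stop. A spring returns it when let go and the saddle sinks with it; fully down takes about 9 to 15 N under load. Push on the pad's top from above
- press_point (a point): Centre of the red pad's top face, about 83 behind the post's centre and 80 above the mat with the handle up; on pressing it sinks on an arc to about 44 above the mat and 8 further back (handle 0.6)
- cradle: Fixed aluminium frame under the grey tray. Origin: on the mat, right under the marked lift point at rest. Its +x points from the lift point over the tray (220 wide, centred 50 towards -y; front edge at x = +40, top 88 above the mat) to the hinge at x = +240. The frame's base plate begins at x = +60. A green circuit board (parts up to 112 high) is clamped on it, from x = +165
- lift_point (a point): Centre of the underside of the yellow pad (11 radius) under the marked lug, 73 above the mat at rest: the saddle's top goes under here, with 11 mm of air while the handle is up
- tray: Grey tilting tray, 205 by 220 by 12 thick. Origin: middle of its front edge, 80 above the mat. Two dark steel lugs, 36 wide, 10 thick, underside 76 above the mat, stick out 58 from its front edge; the one to use has a yellow disc with a black dot on top, right over the lift point; the plain one is 100 towards cradle -y. Level at rest; the handle fully down raises the lift point about 25 (0.10 rad)
- reel: Blue reel, 64 across, 42 high; leave alone. Origin: underside centre
- flux: White bottle, 40 across, 90 high; leave alone. Origin: underside centre
- driver: Screwdriver lying on the mat; leave alone
- tin: Brass-coloured tip cleaner tin, 70 across, 40 high; leave alone. Origin: underside centre
- parts_tray: Black divided parts tray, 120 by 100 by 30 high; leave alone. Origin: underside centre
Not all that is in view belongs to the job. Of the things that look like the basket, the larger one is meant.

How it is judged:
On the way, in this order (a step that is already met when the one before it is completed fails the run):
1. the basket hangs by its handle bar in the hook, let go (distance between basket_bar and hook_seat below 0.022 m and contact force between basket and hook above 0.8 N and contact force between each of the arm, the fingers and basket below 0.2 N and height (world z) of basket above 0.02 m and linear speed of basket below 0.1 m/s), for 0.2 s.
2. the jack stands flat on the mat, its saddle under the marked lift point (angle between jack's own z axis and vertical below 0.06 rad and horizontal distance between saddle_top and lift_point below 0.013 m and height (world z) of jack below 0.004 m and linear speed of jack below 0.02 m/s), for 0.2 s.
3. trial lift: handle pressed down, tray raised on the saddle (height (world z) of lift_point above 0.089 m and height (world z) of press_point below 0.052 m and contact force between saddle and tray above 1 N and contact force between each of the arm, the fingers and tray below 0.5 N and horizontal distance between saddle_top and lift_point below 0.013 m and angle between jack's own z axis and vertical below 0.06 rad and contact force between any of the fingers, the arm and handle above 1 N), for 0.1 s.
4. handle back up, tray settled on its stops (height (world z) of press_point above 0.075 m and height (world z) of lift_point below 0.076 m), for 0.1 s.
At the end, for the whole second after the job is handed in: Robot presses the red pad (over 1 N), pad top below 52 mm; lift point over 89 mm high (16 mm lift), still, carried by the saddle (over 1 N), not the robot; saddle within 13 mm of it in plan; jack flat on the mat; basket hanging, bar within 22 mm of the hook seat, untouched (all of step 3 and distance between basket_bar and hook_seat below 0.022 m and contact force between basket and hook above 0.8 N and contact force between each of the arm, the fingers and basket below 0.2 N and height (world z) of basket above 0.02 m and angular speed of tray below 0.1 rad/s and height (world z) of jack below 0.004 m); the arm keeps its last pose, push and grip.
It fails at once if a bystander was pushed more than 40 mm (distance of any of reel, flux, driver, tin, parts_tray from where it was at the start of the episode above 0.04 m).
It fails at once if the basket was tipped more than 40 degrees (angle between basket's own z axis and vertical above 0.7 rad).
It also fails if it takes over 72 s, if anything falls off the work surface, if the arm or the gripper's body presses on something with over 40 N, if the wrist force passes 120 N, or if a joint passes its speed limit or range.

## Working session

There is one attempt and no reset: what is moved stays moved. The work goes in short steps, Python scripts to look and compute and a tool call to move; the robot and the scene stay as the last step left them, time stands still between calls to the robot, and variables do not carry over. Pictures are saved under pics/ and viewed, at most 10 in all, crops included, and the job is handed in when it is done.

Besides the shell and the picture viewer there is one more tool, called after "Emit:" as name(argument=value, ...) on one line, values as JSON. play_rows: Moves the arm, as the interface text tells. Its arguments: {"type":"object","properties":{"motion":{"type":"array"},"squeeze":{"type":"number"}},"required":["motion"]}

```bash
mkdir -p pics; cat > h.py <<'E'
import numpy as np, cv2, json
from scipy.spatial.transform import Rotation as R
from workcell import manip
def cam(n, save=None):
    c=manip.camera(n)
    if save: cv2.imwrite(save, c['frame'][:,:,::-1])
    return c
def ray(c,u,v,fish=False):
    H=c['frame'].shape[0]; f=H/2/np.tan(np.radians(c['vfov'])/2)
    x,y=(u-c['cx']),(v-c['cy'])
    if fish:
        r=np.hypot(x,y); t=r/f; d=np.array([x/r*np.sin(t),y/r*np.sin(t),np.cos(t)]) if r>0 else np.array([0,0,1.])
    else: d=np.array([x/f,y/f,1.])
    M=R.from_rotvec(np.ravel(c['rvec'])).as_matrix(); o=-M.T@np.ravel(c['tvec'])
    return o,M.T@d
def atz(c,u,v,z,fish=False):
    o,d=ray(c,u,v,fish); return o+d*(z-o[2])/d[2]
def proj(c,p,fish=False):
    H=c['frame'].shape[0]; f=H/2/np.tan(np.radians(c['vfov'])/2)
    q=R.from_rotvec(np.ravel(c['rvec'])).as_matrix()@np.asarray(p)+np.ravel(c['tvec'])
    if fish:
        t=np.arctan2(np.hypot(q[0],q[1]),q[2]); a=np.arctan2(q[1],q[0]); return np.array([c['cx']+f*t*np.cos(a),c['cy']+f*t*np.sin(a)])
    return np.array([c['cx']+f*q[0]/q[2],c['cy']+f*q[1]/q[2]])
def load(n):
    import pickle; return pickle.load(open(n,'rb'))
def dump(c,n):
    import pickle; pickle.dump(c,open(n,'wb'))
E
python3 - <<'E'
from h import *
ims=[]
for n in ['scene','side','wrist']:
    c=cam(n); dump(c,n+'0.pkl'); ims.append(c['frame'][:,:,::-1])
    print(n,c['vfov'],c['cx'],c['cy'],-R.from_rotvec(np.ravel(c['rvec'])).as_matrix().T@np.ravel(c['tvec']))
    cv2.imwrite(f'pics/{n}0.png',cv2.resize(ims[-1],(800,600),interpolation=cv2.INTER_CUBIC))
s=manip.observe(); print({k:np.round(v,3) for k,v in s.items()})
print(R.from_quat(s['eef_rot']).as_matrix().round(3))
E
```

```text
scene 51.639808233244366 253.89743974682574 187.04338906173203 [ 1.07970325 -0.96496414  0.97310677]
side 42.948566816923346 260.9191048812499 190.3760893800296 [0.34688261 1.14111714 1.26482352]
wrist 65.70646984690485 256.4106041074558 185.90108275653816 [0.19503034 0.59833992 0.38386568]
{'time_s': np.float64(0.15), 'qpos': array([-1.238,  0.435,  0.025,  1.574, -0.012,  1.134, -0.075]), 'joint_vel': array([ 0.001, -0.002, -0.001, -0.003, -0.   ,  0.   , -0.   ]), 'effort': array([ 1.0000e-03, -6.6827e+01,  9.8600e-01, -3.1470e+01, -6.1000e-02,
        3.9000e-02,  0.0000e+00]), 'tool_pos': array([0.264, 0.566, 0.292]), 'eef_rot': array([ 0.216,  0.976, -0.001, -0.   ]), 'contact_force': array([-0.374,  0.914,  1.06 ]), 'moment': array([ 0.014, -0.034, -0.046]), 'finger_force': np.float64(0.0), 'width': np.float64(1.002)}
[[-0.906  0.422 -0.   ]
 [ 0.422  0.906 -0.001]
 [-0.    -0.001 -1.   ]]
```

View pics/scene0.png

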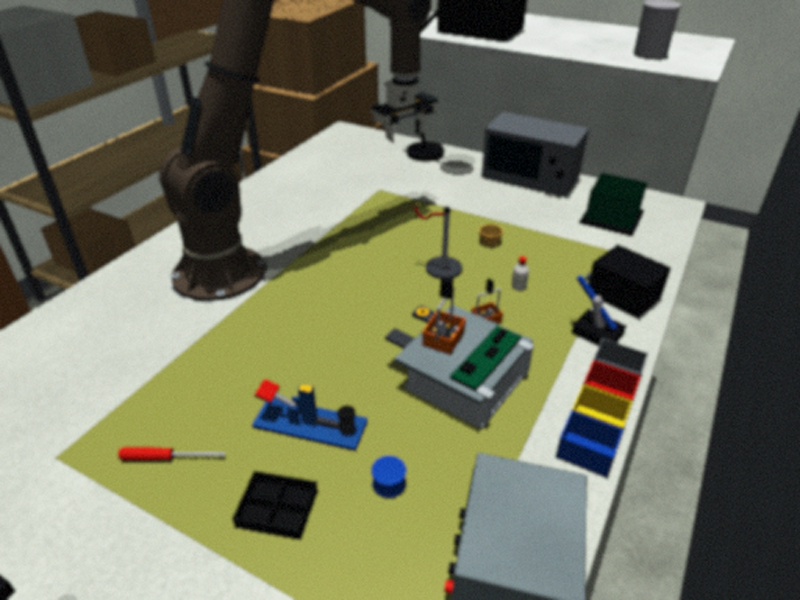

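View pics/side0.png

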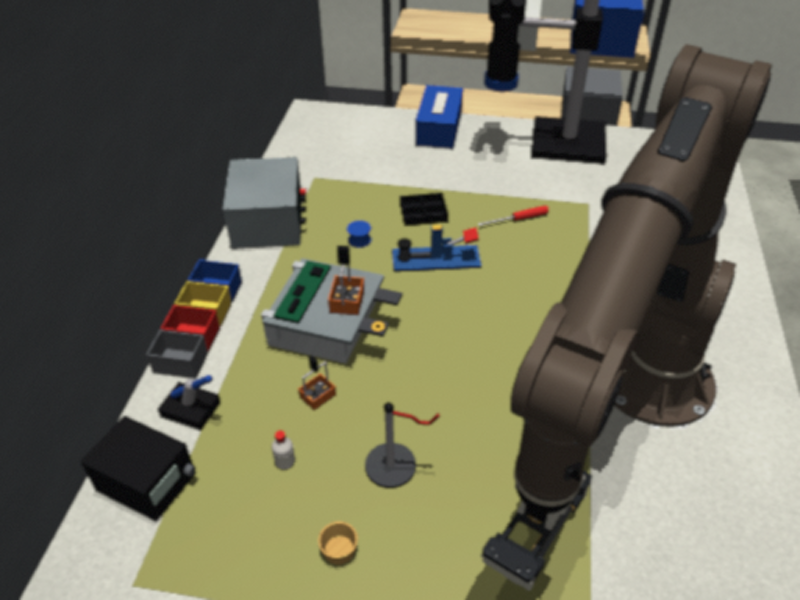

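Candidates for the basket (scene picture, 800×600 px): the orange box on the tray at (443,330), and the smaller orange box on the mat at (488,312), seen in the side view at (347,293) and (317,390). I choose the larger one on the tray. Next is a close crop to check it.

```bash
python3 - <<'E'
from h import *
a=load('side0.pkl')['frame'][135:315,165:325,::-1]; b=load('scene0.pkl')['frame'][125:305,155:345,::-1]
A=cv2.resize(a,None,fx=2.5,fy=2.5,interpolation=cv2.INTER_CUBIC); B=cv2.resize(b,(400,379),interpolation=cv2.INTER_CUBIC)
o=np.zeros((600,800,3),np.uint8); o[:450,:400]=A; o[:379,400:]=B
cv2.imwrite('pics/m1.png',o)
E
```

```text
(no output)
```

View pics/m1.png

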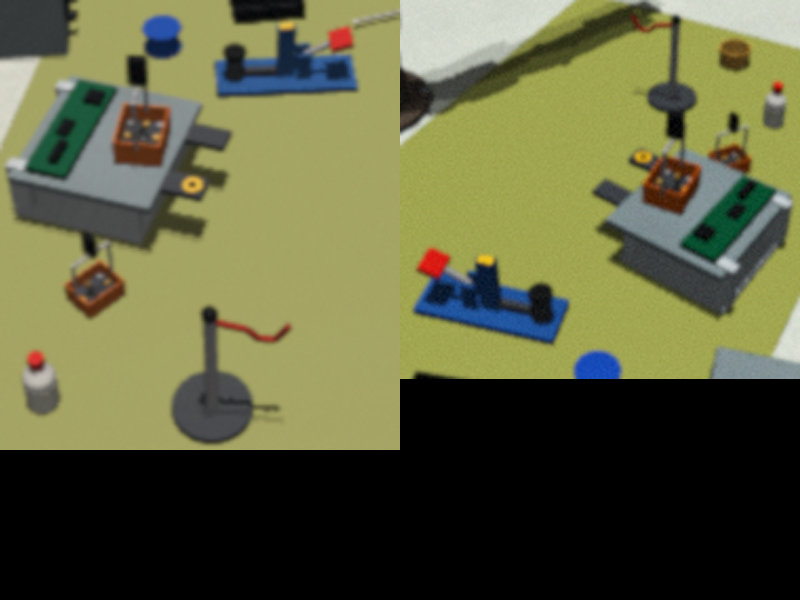

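```bash
python3 - <<'E'
from h import *
S=load('side0.pkl');C=load('scene0.pkl')
def tri(s,c):
    s=(165+s[0]/2.5,135+s[1]/2.5); c=(155+(c[0]-400)/2.105,125+c[1]/2.105)
    A=[];b=[]
    for cam_,p in ((S,s),(C,c)):
        o,d=ray(cam_,*p); d=d/np.linalg.norm(d); P=np.eye(3)-np.outer(d,d); A.append(P);b.append(P@o)
    x=np.linalg.lstsq(np.vstack(A),np.hstack(b),rcond=None)[0]
    return x, [np.round(np.linalg.norm(proj(q,x)-p),1) for q,p in ((S,s),(C,c))]
for n,s,c in [('lift disc top .087',(193,184),(643,157)),('ball .188',(209,314),(676,20)),('foot',(212,407),(671,97)),('hooktip .17',(289,326),(633,15)),
 ('griptop',(138,57),(677,112)),('gripbot',(137,84),(676,138)),('post .107',(287,25),(486,260)),('pad .08',(341,39),(434,262)),('saddle',(234,48),(540,288)),
 ('plain lug',(218,137),(610,192)),('reel',(162,28),(597,365)),('flux',(36,360),(778,88)),('base1',(357,90),(415,308)),('base2 far',(216,94),(0,0)) ,('traycorner front-near +y',(152,209),(0,0)),('small grip',(90,245),(734,122)),
 ('base',(217,60),(552,336)),('base',(355,52),(415,308)),('base',(217,88),(568,302))]:
    if c==(0,0): continue
    x,e=tri(s,c); print(n,x.round(3),e)
E
```

```text
lift disc top .087 [0.604 0.021 0.085] [np.float64(0.2), np.float64(0.2)]
ball .188 [0.526 0.309 0.183] [np.float64(0.2), np.float64(0.1)]
foot [0.525 0.31  0.004] [np.float64(0.2), np.float64(0.1)]
hooktip .17 [0.437 0.303 0.173] [np.float64(0.4), np.float64(0.2)]
griptop [ 0.686 -0.04   0.246] [np.float64(0.6), np.float64(0.7)]
gripbot [ 0.689 -0.041  0.199] [np.float64(0.2), np.float64(0.2)]
post .107 [ 0.524 -0.316  0.105] [np.float64(0.1), np.float64(0.2)]
pad .08 [ 0.441 -0.334  0.075] [np.float64(0.1), np.float64(0.1)]
saddle [ 0.601 -0.295  0.067] [np.float64(0.2), np.float64(0.3)]
plain lug [ 0.592 -0.079  0.08 ] [np.float64(1.2), np.float64(1.2)]
reel [ 0.729 -0.356  0.042] [np.float64(0.2), np.float64(0.4)]
flux [0.732 0.332 0.081] [np.float64(0.3), np.float64(0.3)]
base1 [ 0.405 -0.348 -0.035] [np.float64(1.5), np.float64(1.9)]
small grip [0.709 0.164 0.103] [np.float64(0.4), np.float64(0.3)]
base [ 0.635 -0.325  0.013] [np.float64(0.1), np.float64(0.2)]
base [ 0.424 -0.378  0.012] [np.float64(1.2), np.float64(1.6)]
base [ 0.623 -0.259  0.013] [np.float64(0.0), np.float64(0.0)]
```

```bash
cat >> h.py <<'E'
def rel(target, yaw=None, s=None):
    """yaw: world angle (deg) of tool y axis, tool pointing down -> rotvec deg, shift cm in tool axes"""
    s=s or manip.observe(); M=R.from_quat(s['eef_rot']); t=M.inv().apply(np.array(target)-s['tool_pos'])*100
    r=np.zeros(3)
    if yaw is not None:
        a=np.radians(yaw); y=np.array([np.cos(a),np.sin(a),0]); z=np.array([0,0,-1.]); x=np.cross(y,z)
        r=(M.inv()*R.from_matrix(np.c_[x,y,z])).as_rotvec(degrees=True)
    print('t',round(s['time_s'],2),'pos',s['tool_pos'].round(4),'yaw',round(np.degrees(np.arctan2(*M.as_matrix()[[1,0],1])),2),'F',s['contact_force'].round(1),'w',round(float(s['width']),3),'| rot',r.round(1),'shift',t.round(2))
E
python3 -c "
from h import *
rel([.688-.03,-.041,.40],83)"
```

```text
t 0.15 pos [0.2638 0.5663 0.2916] yaw 65.02 F [-0.4  0.9  1.1] w 1.002 | rot [ -0.1  -0.  -18. ] shift [-61.38 -38.42 -10.78]
```

Emit:
play_rows(motion=[0,0,-2,-4,-2.5,-2,1,0,0,-4,-8,-5,-4,1,0,0,-6,-12,-7.5,-6,1,0,0,-8,-16,-10,-8,1,0,0,-10,-20,-12.5,-9,1,0,0,-12,-24,-15,-10,1,0,0,-14,-28,-17.5,-10.8,1,0,0,-16,-32,-20,-10.8,1,0,0,-18,-36,-22.5,-10.8,1,0,0,-18,-40,-25,-10.8,1])

```text
time_s: 1.15
tool_pos: [0.5215, 0.1692, 0.4003]
eef_rot: [0.06, 0.998, 0.0, 0.0]
contact_force: [1.0, -0.3, -0.2]
width: 1.001
finger_force: 0.0
```

```bash
python3 -c "
from h import *
rel([.688-.03,-.041,.40],83)"
```

```text
t 1.15 pos [0.5215 0.1692 0.4003] yaw 83.1 F [ 1.  -0.3 -0.2] w 1.001 | rot [0.  0.  0.1] shift [-16.07 -19.23   0.03]
```

Emit:
play_rows(motion=[0,0,0,-3,-3.5,0,1,0,0,0,-6,-7,0,1,0,0,0,-9,-10.5,0,1,0,0,0,-12,-14,0,1,0,0,0,-14.5,-17,0,1,0,0,0,-16,-19,0,1,0,0,0,-16,-19,0,1,0,0,0,-16,-19,0,1,0,0,0,-16,-19,0,1,0,0,0,-16,-19,0,1])

```text
time_s: 2.15
tool_pos: [0.6564, -0.0354, 0.4004]
eef_rot: [0.06, 0.998, 0.0, 0.0]
contact_force: [0.3, 0.6, -0.5]
width: 1.001
finger_force: 0.0
```

```bash
python3 - <<'E'
from h import *
c=cam('wrist'); dump(c,'wrist1.pkl')
cv2.imwrite('pics/wrist1.png',cv2.resize(c['frame'][:,:,::-1],(800,600),interpolation=cv2.INTER_CUBIC))
rel([.688,-.041,.275],83)
print(proj(c,[.688,-.041,.246],True)*1.5625)
E
```

```text
t 2.2 pos [ 0.6564 -0.0356  0.4005] yaw 83.13 F [ 0.5 -0.3 -0.3] w 0.998 | rot [0.  0.  0.1] shift [-3.21 -0.17 12.55]
[398.28641974 346.93632655]
```

View pics/wrist1.png

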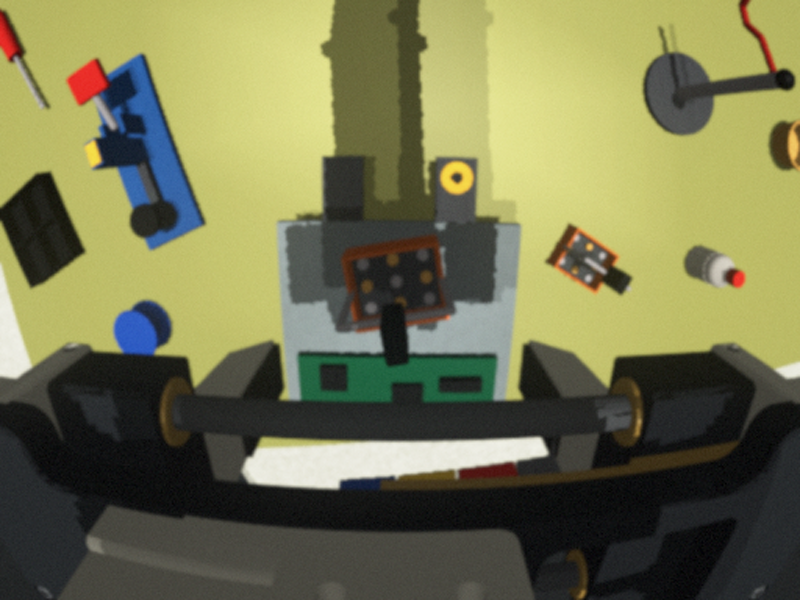

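```bash
python3 - <<'E'
from h import *
c=load('wrist1.pkl')
def w(u,v,z): return atz(c,u/1.5625,v/1.5625,z,True)
def ang(a,b): d=b-a; return np.degrees(np.arctan2(d[1],d[0])).round(1), np.linalg.norm(d).round(4)
rim=[w(342,250,.128),w(438,237,.128)]; bar=[w(338,328,.2),w(452,310,.2)]
print('rim',*rim,ang(*rim)); print('bar',*bar,ang(*bar)); print('left side',ang(w(342,250,.128),w(357,328,.128)))
print('grip top',w(397,354,.246),'bot',w(393,308,.202))
print('lift',w(457,178,.087),'tray front',ang(w(283,221,.088),w(520,225,.088)))
print('post',w(94,153,.107),'pad',w(88,82,.08),'saddle',w(147,219,.062))
b=[w(145,55,.012),w(204,224,.012)];print('base edge',*b,ang(*b)); print('ball',w(785,79,.188),'foot',w(679,98,.004))
E
```

```text
rim [ 0.65003725 -0.08252022  0.128     ] [ 0.64878469 -0.00483625  0.128     ] (np.float64(90.9), np.float64(0.0777))
bar [ 0.68936624 -0.08264265  0.2       ] [ 0.68565104 -0.00468723  0.2       ] (np.float64(92.7), np.float64(0.078))
left side (np.float64(1.9), np.float64(0.0679))
grip top [ 0.69237867 -0.04228723  0.246     ] bot [ 0.67881642 -0.04358202  0.202     ]
lift [0.60604446 0.01970207 0.087     ] tray front (np.float64(82.2), np.float64(0.2125))
post [ 0.52482026 -0.31465651  0.107     ] pad [ 0.44456392 -0.33239013  0.08      ] saddle [ 0.60128796 -0.29299783  0.062     ]
base edge [ 0.41447525 -0.29687948  0.012     ] [ 0.6217052 -0.2507581  0.012    ] (np.float64(12.5), np.float64(0.2123))
ball [0.52666341 0.30334513 0.188     ] foot [0.53205988 0.30672738 0.004     ]
```

```bash
python3 -c "
from h import *
rel([.687,-.042,.275],91.5)"
```

```text
t 2.2 pos [ 0.6564 -0.0356  0.4005] yaw 83.13 F [ 0.5 -0.3 -0.3] w 0.998 | rot [ 0.   0.  -8.4] shift [-3.12 -0.28 12.55]
```

Emit:
play_rows(motion=[0,0,-4,-1.5,-0.1,1,1,0,0,-8.4,-3.1,-0.3,3,1,0,0,-8.4,-3.1,-0.3,6,1,0,0,-8.4,-3.1,-0.3,9,1,0,0,-8.4,-3.1,-0.3,11,1,0,0,-8.4,-3.1,-0.3,12.5,1,0,0,-8.4,-3.1,-0.3,12.5,1,0,0,-8.4,-3.1,-0.3,12.5,0,0,0,-8.4,-3.1,-0.3,12.5,0,0,0,-8.4,-3.1,-0.3,12.5,0], squeeze=25)

```text
time_s: 3.2
tool_pos: [0.6875, -0.0436, 0.2765]
eef_rot: [-0.013, 1.0, 0.0, 0.001]
contact_force: [-0.6, -0.1, -0.3]
width: 0.789
finger_force: 0.0
```

```bash
python3 -c "
from h import *
rel([.687,-.042,.40],91.5)"
```

```text
t 3.2 pos [ 0.6875 -0.0436  0.2765] yaw 91.44 F [-0.6 -0.1 -0.3] w 0.789 | rot [ 0.   0.1 -0.1] shift [  0.02   0.16 -12.35]
```

Emit:
play_rows(motion=[0,0,0,0,0,0,0,0,0,0,0,0,0,0,0,0,0,0,0,0,0,0,0,0,0,0,0,0,0,0,0,0,0,0,0,0,0,0,0,0,0,0,0,0,0,0,0,0,0,0,0,0,0,0,0,0,0,0,0,0,0,0,0,0,0,0,0,0,0,0])

```text
time_s: 4.2
tool_pos: [0.687, -0.0437, 0.2751]
eef_rot: [-0.012, 1.0, 0.0, -0.0]
contact_force: [0.1, -0.1, -1.9]
width: 0.154
finger_force: 25.0
```

Emit:
play_rows(motion=[0,0,0,0,0,-0.5,0,0,0,0,0,0,-1.2,0,0,0,0,0,0,-2.2,0,0,0,0,0,0,-3.4,0,0,0,0,0,0,-4.8,0,0,0,0,0,0,-6.2,0,0,0,0,0,0,-7.4,0,0,0,0,0,0,-8.4,0,0,0,0,0,0,-9,0,0,0,0,0,0,-9,0])

```text
time_s: 5.2
tool_pos: [0.6873, -0.0438, 0.3662]
eef_rot: [-0.012, 1.0, -0.0, 0.001]
contact_force: [0.4, -0.4, -2.4]
width: 0.154
finger_force: 25.0
```

```bash
python3 -c "
from h import *
rel([.40,.20,.365],94)
rel([.386,.30,.34],94)"
```

```text
t 5.2 pos [ 0.6873 -0.0438  0.3662] yaw 91.42 F [ 0.4 -0.4 -2.4] w 0.154 | rot [-0.   0.1 -2.6] shift [28.12 25.08  0.08]
t 5.2 pos [ 0.6873 -0.0438  0.3662] yaw 91.42 F [ 0.4 -0.4 -2.4] w 0.154 | rot [-0.   0.1 -2.6] shift [29.28 35.12  2.58]
```

Lifted (about 2.4 N). Next I carry it at moderate speed to the waypoint, then to the side of the hook tip.

Emit:
play_rows(motion=[0,0,0,1,0.8,0,0,0,0,0,3,2.6,0,0,0,0,0,6,5.2,0,0,0,0,-0.5,9.2,8,0,0,0,0,-1,12.5,11,0,0,0,0,-1.5,16,14.2,0,0,0,0,-2,19.5,17.4,0,0,0,0,-2.6,23,20.5,0,0,0,0,-2.6,26,23.5,0,0,0,0,-2.6,28,26,0,0])

```text
time_s: 6.2
tool_pos: [0.398, 0.2105, 0.3649]
eef_rot: [-0.036, 0.999, 0.0, -0.0]
contact_force: [1.2, 0.0, -2.1]
width: 0.151
finger_force: 25.0
```

Emit:
play_rows(motion=[0,0,0,0.8,2,0,0,0,0,0,1,4,0,0,0,0,0,1.1,6,0,0,0,0,0,1.2,7.5,0.5,0,0,0,0,1.2,8.5,1,0,0,0,0,1.2,9,1.5,0,0,0,0,1.2,9,2,0,0,0,0,1.2,9,2.3,0,0,0,0,1.2,9,2.5,0,0,0,0,1.2,9,2.5,0])

```text
time_s: 7.2
tool_pos: [0.3825, 0.2976, 0.34]
eef_rot: [-0.035, 0.999, -0.0, -0.0]
contact_force: [-0.2, -0.6, -1.8]
width: 0.153
finger_force: 25.0
```

```bash
python3 - <<'E'
from h import *
rel([.386,.305,.262],94)
a=cam('side');b=cam('scene');dump(a,'side2.pkl');dump(b,'scene2.pkl');w=cam('wrist');dump(w,'wrist2.pkl')
u,v=proj(a,[.46,.305,.16]).astype(int);p,q=proj(b,[.46,.305,.16]).astype(int);print(u,v,p,q)
u0,v0=u-60,v-80;p0,q0=p-40,q-40
A=cv2.resize(a['frame'][v0:v0+150,u0:u0+100,::-1],(400,600),interpolation=cv2.INTER_CUBIC)
B=cv2.resize(b['frame'][q0:q0+75,p0:p0+100,::-1],(400,300),interpolation=cv2.INTER_CUBIC)
W=cv2.resize(w['frame'][:,:,::-1],(400,300))
cv2.imwrite('pics/m2.png',np.hstack([A,np.vstack([B,W])])); print(u0,v0,p0,q0)
E
```

```text
t 7.2 pos [0.3825 0.2976 0.34  ] yaw 93.98 F [-0.2 -0.6 -1.8] w 0.153 | rot [-0. -0. -0.] shift [-0.4   0.72  7.8 ]
271 267 270 135
211 187 230 95
```

View pics/m2.png

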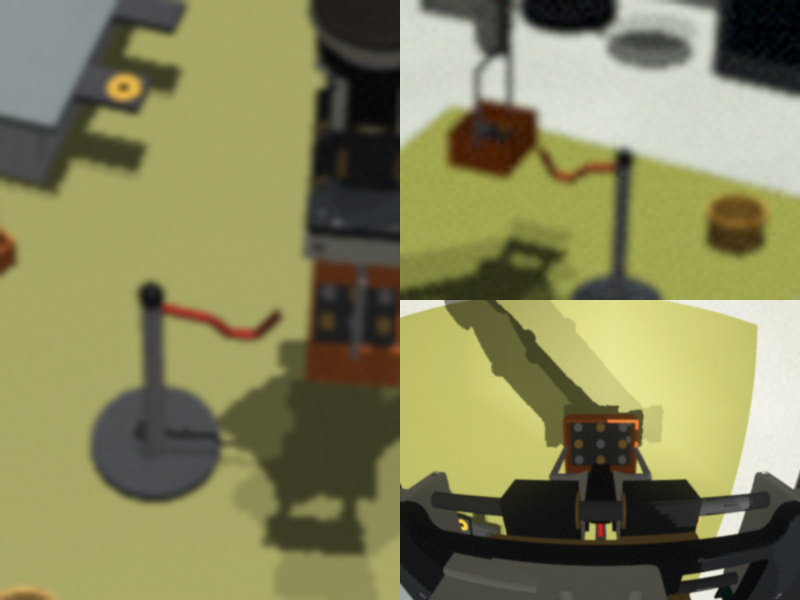

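```bash
python3 - <<'E'
from h import *
S=load('side2.pkl');C=load('scene2.pkl')
for n,s,c in [('ball',(151,295),(624,158)),('dip',(241,334),(567,176)),('tip',(278,315),(541,151)),('root',(165,308),(612,168)),('elbow -40',(213,319),(588,169))]:
    A=[];b=[]
    for q,p in ((S,(211+s[0]/4,187+s[1]/4)),(C,(230+(c[0]-400)/4,95+c[1]/4))):
        o,d=ray(q,*p); d/=np.linalg.norm(d); P=np.eye(3)-np.outer(d,d); A.append(P);b.append(P@o)
    x=np.linalg.lstsq(np.vstack(A),np.hstack(b),rcond=None)[0]; print(n,x.round(4),np.abs(np.vstack(A)@x-np.hstack(b)).max().round(4))
s=S
print([atz(S,211+152/4,187+443/4,.006)])
E
```

```text
ball [0.5254 0.3092 0.1826] 0.0003
dip [0.4633 0.3058 0.1466] 0.0015
tip [0.4365 0.3021 0.1699] 0.0002
root [0.5148 0.3077 0.1687] 0.0007
elbow -40 [0.4845 0.307  0.1603] 0.0028
[array([0.52739728, 0.31215244, 0.006     ])]
```

Emit:
play_rows(motion=[0,0,0,0,0.2,1,0,0,0,0,0,0.2,2.5,0,0,0,0,0,0.2,4.2,0,0,0,0,0,0.2,6,0,0,0,0,0,0.2,7.2,0,0,0,0,0,0.2,7.7,0,0,0,0,0,0.2,7.7,0,0,0,0,-0.7,0.2,7.7,0,0,0,0,-1.8,0.2,7.7,0,0,0,0,-2.5,0.2,7.7,0])

```text
time_s: 8.35
tool_pos: [0.409, 0.3022, 0.2639]
eef_rot: [-0.035, 0.999, 0.0, 0.001]
contact_force: [-0.5, -0.3, -1.5]
width: 0.151
finger_force: 25.0
```

```bash
python3 - <<'E'
from h import *
rel([.4605,.305,.263],94)
a=cam('side');b=cam('scene')
u,v=proj(a,[.46,.305,.16]).astype(int);p,q=proj(b,[.46,.305,.16]).astype(int)
A=cv2.resize(a['frame'][v-50:v+50,u-30:u+70,::-1],(400,400),interpolation=cv2.INTER_CUBIC)
B=cv2.resize(b['frame'][q-50:q+50,p-50:p+50,::-1],(400,400),interpolation=cv2.INTER_CUBIC)
cv2.imwrite('pics/m3.png',np.hstack([A,B]))
E
```

```text
t 8.35 pos [0.409  0.3022 0.2639] yaw 93.99 F [-0.5 -0.3 -1.5] w 0.151 | rot [ 0.1  0.1 -0. ] shift [-5.16 -0.08  0.1 ]
```

View pics/m3.png

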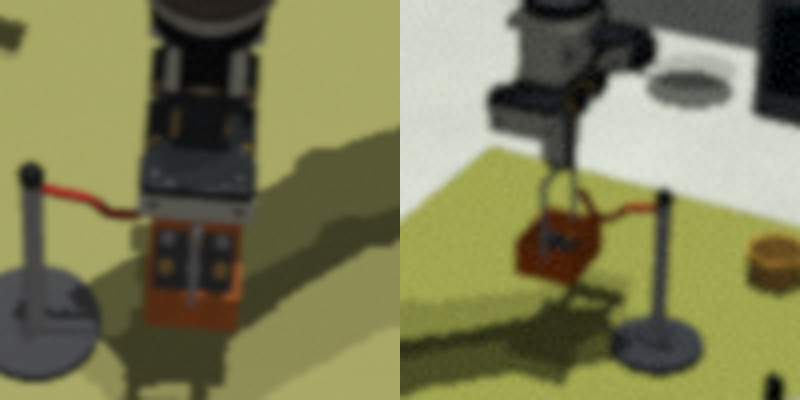

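The picture shows the basket upright, with the hook tip (scene crop about (582,192)) heading into the handle opening below the bar. I continue over the tip, then lower it.

Emit:
play_rows(motion=[0,0,0,-0.5,0,0,0,0,0,0,-1.5,0,0,0,0,0,0,-2.7,0,0,0,0,0,0,-3.9,0,0,0,0,0,0,-4.8,0,0,0,0,0,0,-5.15,-0.1,0,0,0,0,0,-5.15,-0.1,0.6,0,0,0,0,-5.15,-0.1,1.5,0,0,0,0,-5.15,-0.1,2.3,0,0,0,0,-5.15,-0.1,2.9,0])

```text
time_s: 9.45
tool_pos: [0.4591, 0.3047, 0.2339]
eef_rot: [-0.035, 0.999, 0.0, 0.001]
contact_force: [4.9, -0.2, 6.9]
width: 0.147
finger_force: 25.0
```

Emit:
play_rows(motion=[0,0,0,0,0,0.2,0,0,0,0,0,0,0.3,0,0,0,0,0,0,0.4,0,0,0,0,0,0,0.5,0,0,0,0,0,0,0.5,0,0,0,0,0,0,0.6,0,0,0,0,0,0,0.6,0,0,0,0,0,0,0.6,0,0,0,0,0,0,0.6,0,0,0,0,0,0,0.6,0])

```text
time_s: 10.45
tool_pos: [0.4611, 0.3053, 0.2296]
eef_rot: [-0.035, 0.999, 0.001, 0.003]
contact_force: [7.5, 0.7, 4.4]
width: 0.155
finger_force: 25.0
```

Emit:
play_rows(motion=[0,0,0,-0.2,0,0,0,0,0,0,-0.4,0,0,0,0,0,0,-0.6,0,0,0,0,0,0,-0.6,0,0,0,0,0,0,-0.6,0,0.05,0,0,0,0,-0.6,0,0.1,0,0,0,0,-0.6,0,0.1,0,0,0,0,-0.6,0,0.1,0,0,0,0,-0.6,0,0.1,0,0,0,0,-0.6,0,0.1,0])

```text
time_s: 11.45
tool_pos: [0.4632, 0.3054, 0.2278]
eef_rot: [-0.036, 0.999, 0.0, -0.001]
contact_force: [-6.6, -0.4, 13.1]
width: 0.151
finger_force: 25.0
```

Emit:
play_rows(motion=[0,0,0,0.1,0,-0.1,0,0,0,0,0.2,0,-0.15,0,0,0,0,0.2,0,-0.15,0.15,0,0,0,0.2,0,-0.15,0.3,0,0,0,0.2,0,-0.15,0.3,0,0,0,0.2,0,-0.15,0.3,0,0,0,0.2,0,-0.15,0.3,0,0,0,0.2,0,-0.15,0.3,0,0,0,0.2,0,-0.15,0.3,0,0,0,0.2,0,-0.15,0.3])

```text
time_s: 12.45
tool_pos: [0.4626, 0.3048, 0.2287]
eef_rot: [-0.035, 0.999, 0.0, 0.0]
contact_force: [0.7, -1.0, 0.6]
width: 0.299
finger_force: 0.0
```

```bash
python3 - <<'E'
from h import *
rel([.4605,.305,.33],94)
a=cam('side');b=cam('scene')
u,v=proj(a,[.46,.305,.16]).astype(int);p,q=proj(b,[.46,.305,.16]).astype(int)
A=cv2.resize(a['frame'][v-50:v+50,u-50:u+50,::-1],(400,400),interpolation=cv2.INTER_CUBIC)
B=cv2.resize(b['frame'][q-50:q+50,p-50:p+50,::-1],(400,400),interpolation=cv2.INTER_CUBIC)
cv2.imwrite('pics/m4.png',np.hstack([A,B]))
E
```

```text
t 12.45 pos [0.4626 0.3048 0.2287] yaw 94.03 F [ 0.7 -1.   0.6] w 0.299 | rot [0. 0. 0.] shift [  0.21   0.03 -10.13]
```

View pics/m4.png

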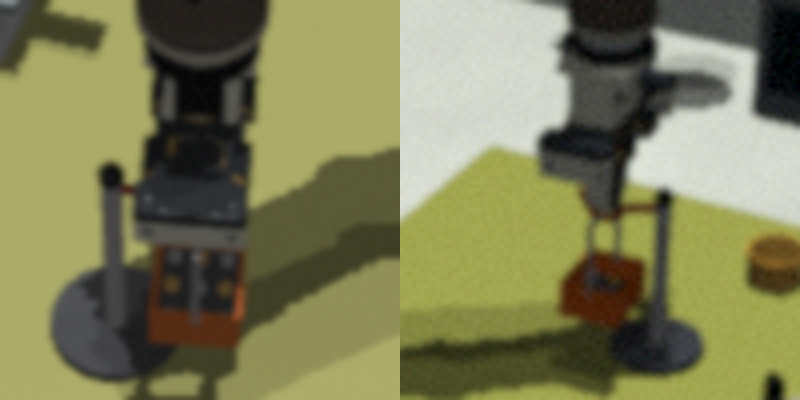

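The basket hangs in the dip, let go, and the force is about 0. I raise straight up.

Emit:
play_rows(motion=[0,0,0,0,0,-0.5,0.3,0,0,0,0,0,-1.2,0.3,0,0,0,0,0,-2,0.3,0,0,0,0,0,-3,0.3,0,0,0,0,0,-4,0.3,0,0,0,0,0,-5.5,0.3,0,0,0,0,0,-7.5,0.3,0,0,0,0,0,-10,0.3,0,0,0,0,0,-13,0.6,0,0,0,0,0,-16,0.6])

```text
time_s: 13.55
tool_pos: [0.4624, 0.3046, 0.3907]
eef_rot: [-0.035, 0.999, 0.0, 0.0]
contact_force: [-0.6, 1.6, 0.1]
width: 0.427
finger_force: 0.0
```

```bash
python3 - <<'E'
from h import *
rel([.524,-.315,.30],103.5)
a=cam('side');b=cam('scene');dump(a,'side5.pkl');dump(b,'scene5.pkl')
u,v=proj(a,[.46,.305,.16]).astype(int);p,q=proj(b,[.524,-.315,.05]).astype(int);print(p,q)
A=cv2.resize(a['frame'][v-50:v+50,u-50:u+50,::-1],(400,400),interpolation=cv2.INTER_CUBIC)
B=cv2.resize(b['frame'][q-50:q+50,p-50:p+50,::-1],(400,400),interpolation=cv2.INTER_CUBIC)
cv2.imwrite('pics/m5.png',np.hstack([A,B]))
E
```

```text
t 13.55 pos [0.4624 0.3046 0.3907] yaw 94.02 F [-0.6  1.6  0.1] w 0.427 | rot [ 0.   0.  -9.5] shift [ -1.8  -62.25   9.05]
197 260
```

View pics/m5.png

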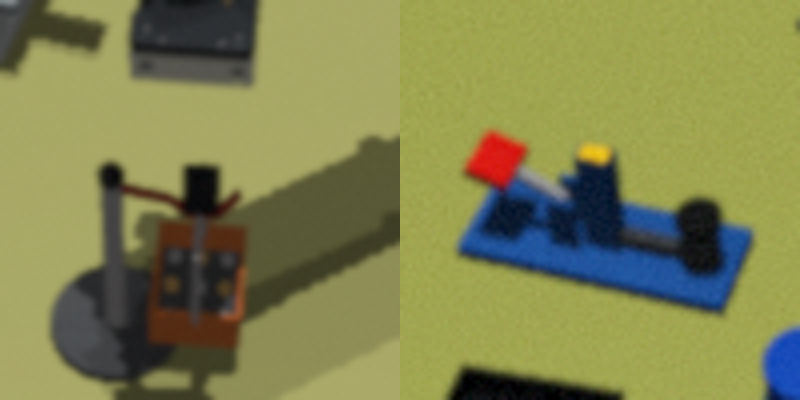

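Emit:
play_rows(motion=[0,0,0,0,-3,0,0.8,0,0,0,0,-7,0,0.8,0,0,0,0,-11.5,0,0.8,0,0,0,0,-16,0,0.8,0,0,0,0,-20.5,0,0.8,0,0,0,0,-25,0,0.8,0,0,-2,0,-29.5,0,0.8,0,0,-4,0,-34,0,0.8,0,0,-6,-0.5,-38.5,0,0.8,0,0,-9,-1,-43,0,0.8])

```text
time_s: 14.65
tool_pos: [0.5024, -0.1251, 0.3891]
eef_rot: [-0.114, 0.993, 0.0, 0.0]
contact_force: [1.1, 0.4, -0.3]
width: 0.798
finger_force: 0.0
```

```bash
python3 - <<'E'
from h import *
rel([.495,-.32,.26],103)
E
```

```text
t 14.65 pos [ 0.5024 -0.1251  0.3891] yaw 103.13 F [ 1.1  0.4 -0.3] w 0.798 | rot [0.  0.  0.1] shift [  5.16 -18.81  12.91]
```

Emit:
play_rows(motion=[0,0,0,1.3,-4.5,1,0.8,0,0,0,2.6,-9,3,0.8,0,0,0,3.9,-13.5,6,0.8,0,0,0,4.8,-17,9,0.8,0,0,0,5.2,-18.3,11,0.8,0,0,0,5.2,-18.3,12.5,0.8,0,0,0,5.2,-18.3,13,0.8,0,0,0,5.2,-18.3,13,0.8,0,0,0,5.2,-18.3,13,0.8,0,0,0,5.2,-18.3,13,0.8])

```text
time_s: 15.65
tool_pos: [0.494, -0.3131, 0.2599]
eef_rot: [-0.114, 0.993, -0.0, 0.001]
contact_force: [-0.6, -0.8, 0.5]
width: 0.797
finger_force: 0.0
```

```bash
python3 - <<'E'
from h import *
c=cam('wrist'); dump(c,'wrist6.pkl')
cv2.imwrite('pics/wrist6.png',cv2.resize(c['frame'][:,:,::-1],(800,600),interpolation=cv2.INTER_CUBIC))
rel([.524,-.315,.135],103)
print(proj(c,[.524,-.315,.107],True)*1.5625)
E
```

```text
t 15.7 pos [ 0.4939 -0.3132  0.2598] yaw 103.07 F [-0.  -0.5  0.5] w 0.798 | rot [-0.1  0.1  0.1] shift [-2.87 -0.85 12.48]
[387.74185722 342.71357735]
```

View pics/wrist6.png

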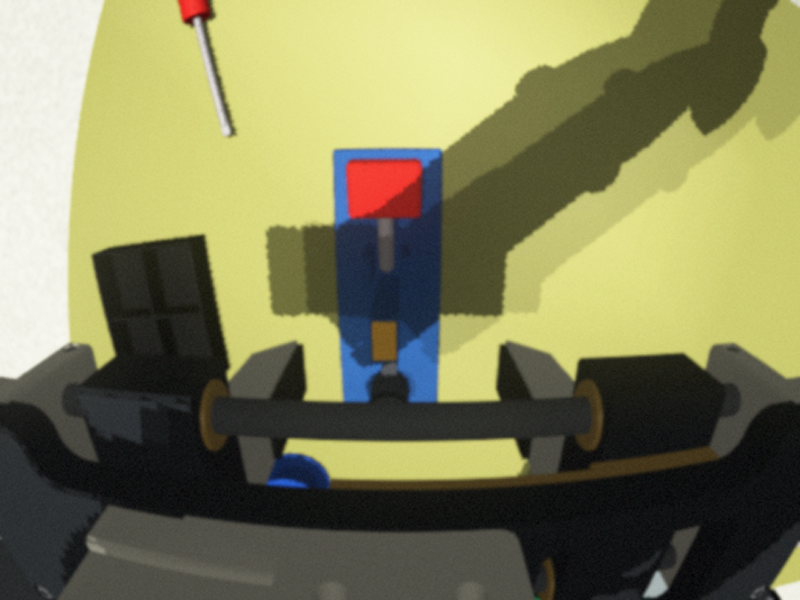

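```bash
python3 - <<'E'
from h import *
c=load('wrist6.pkl'); w=lambda u,v,z: atz(c,u/1.5625,v/1.5625,z,True)
p=w(384,341,.107); print(p, 'pad',w(384,188,.08)); 
for a,b in (((335,150),(344,395)),((441,150),(438,395))):
    d=w(*b,.012)-w(*a,.012); print(np.degrees(np.arctan2(d[1],d[0])))
d=p-w(384,188,.08);print(np.degrees(np.arctan2(d[1],d[0])),np.hypot(*d[:2]))
rel([p[0],p[1],.135],103)
E
```

```text
[ 0.52344838 -0.31731759  0.107     ] pad [ 0.44126199 -0.33665518  0.08      ]
13.118448614800261
13.716533994086033
13.240264179915949 0.08443071383508381
t 15.7 pos [ 0.4939 -0.3132  0.2598] yaw 103.07 F [-0.  -0.5  0.5] w 0.798 | rot [-0.1  0.1  0.1] shift [-2.76 -1.06 12.48]
```

Emit:
play_rows(motion=[0,0,-0.3,-1.4,-0.6,1,0.8,0,0,-0.3,-2.7,-1,3,0.8,0,0,-0.3,-2.75,-1.05,6,0.8,0,0,-0.3,-2.75,-1.05,9,0.8,0,0,-0.3,-2.75,-1.05,11.5,0.8,0,0,-0.3,-2.75,-1.05,12.5,0.8,0,0,-0.3,-2.75,-1.05,12.5,0,0,0,-0.3,-2.75,-1.05,12.5,0,0,0,-0.3,-2.75,-1.05,12.5,0,0,0,-0.3,-2.75,-1.05,12.5,0], squeeze=50)

```text
time_s: 16.7
tool_pos: [0.5231, -0.3178, 0.135]
eef_rot: [-0.116, 0.993, -0.001, 0.001]
contact_force: [-0.5, 0.1, 0.2]
width: 0.504
finger_force: 0.0
```

Emit:
play_rows(motion=[0,0,0,0,0,0,0,0,0,0,0,0,0,0,0,0,0,0,0,0,0,0,0,0,0,0,0,0,0,0,0,0,0,0,0,0,0,0,0,0,0,0,0,0,0,0,0,0,0,0,0,0,0,0,0,0,0,0,0,0,0,0,0,0,0,0,0,0,0,0])

```text
time_s: 17.7
tool_pos: [0.5225, -0.3172, 0.1337]
eef_rot: [-0.116, 0.993, 0.0, -0.0]
contact_force: [-1.9, 3.8, 2.6]
width: 0.168
finger_force: 50.0
```

```bash
python3 - <<'E'
from h import *
rel([.405,-.30,.185],103)
rel([.42,.04,.185],83)
E
```

```text
t 17.7 pos [ 0.5225 -0.3172  0.1337] yaw 103.33 F [-1.9  3.8  2.6] w 0.168 | rot [ 0.  -0.   0.3] shift [11.03  4.38 -5.13]
t 17.7 pos [ 0.5225 -0.3172  0.1337] yaw 103.33 F [-1.9  3.8  2.6] w 0.168 | rot [ 0.  -0.  20.3] shift [ 1.73 37.12 -5.11]
```

Emit:
play_rows(motion=[0,0,0,0,0,-0.5,0,0,0,0,0,0,-1.2,0,0,0,0,0,0,-2.2,0,0,0,0,0.5,0,-3.4,0,0,0,0,1.5,0.5,-4.4,0,0,0,0,3,1.5,-5,0,0,0,0,5,3,-5,0,0,0,0,7.2,5,-5,0,0,0,0,9,7,-5,0,0,0,0,10,9,-5,0])

```text
time_s: 18.7
tool_pos: [0.4014, -0.2527, 0.1844]
eef_rot: [-0.115, 0.993, 0.0, -0.0]
contact_force: [0.4, 0.4, -7.9]
width: 0.172
finger_force: 50.0
```

```bash
python3 - <<'E'
from h import *
rel([.41,.044,.17],83)
E
```

```text
t 18.7 pos [ 0.4014 -0.2527  0.1844] yaw 103.2 F [ 0.4  0.4 -7.9] w 0.172 | rot [ 0.  -0.  20.2] shift [-7.61 28.69  1.45]
```

Emit:
play_rows(motion=[0,0,2,-0.5,2,0,0,0,0,4,-1.3,5,0,0,0,0,7,-2.2,8.5,0,0,0,0,10,-3.2,12,0,0,0,0,13,-4.1,15.5,0,0,0,0,16,-5,19,0,0,0,0,18,-6,22.5,0,0,0,0,20.2,-6.8,25.5,0,0,0,0,20.2,-7.4,27.7,0,0,0,0,20.2,-7.6,28.7,0,0])

```text
time_s: 19.7
tool_pos: [0.4119, 0.0457, 0.1845]
eef_rot: [0.059, 0.998, 0.001, 0.001]
contact_force: [-0.2, -0.3, -8.8]
width: 0.172
finger_force: 50.0
```

```bash
python3 - <<'E'
from h import *
a=cam('side');b=cam('scene');dump(a,'side7.pkl');dump(b,'scene7.pkl');c=cam('wrist');dump(c,'wrist7.pkl')
s=manip.observe()
rel([.45,.0389,.138],83)
u,v=proj(a,[.56,.02,.08]).astype(int);p,q=proj(b,[.55,.02,.08]).astype(int);print(u,v,p,q)
A=cv2.resize(a['frame'][v-40:v+40,u-50:u+50,::-1],(400,320),interpolation=cv2.INTER_CUBIC)
B=cv2.resize(b['frame'][q-40:q+40,p-50:p+50,::-1],(400,320),interpolation=cv2.INTER_CUBIC)
W=cv2.resize(c['frame'][60:200,:,::-1],(800,219),interpolation=cv2.INTER_CUBIC)
cv2.imwrite('pics/m7.png',np.vstack([np.hstack([A,B]),W]))
E
```

```text
t 19.85 pos [0.4119 0.0435 0.1842] yaw 83.17 F [ 0.1 -1.2 -7.9] w 0.174 | rot [0.  0.  0.2] shift [-3.83 -0.    4.62]
254 211 256 196
```

View pics/m7.png

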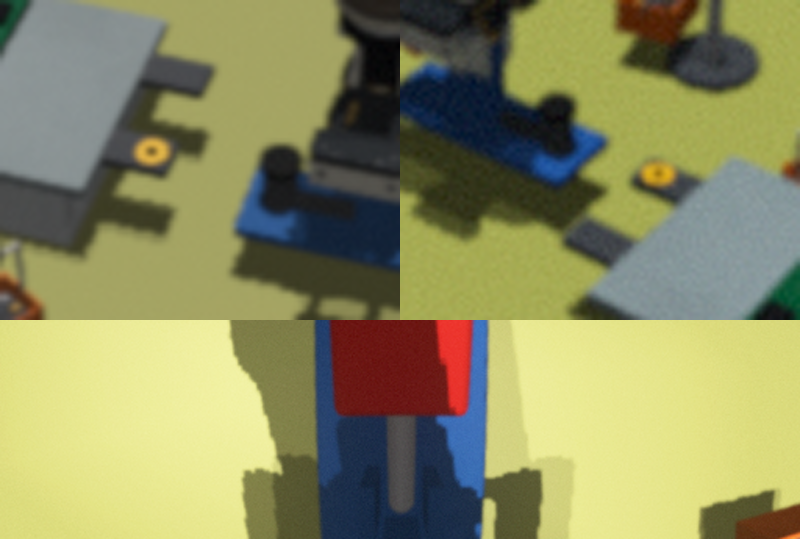

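```bash
python3 - <<'E'
from h import *
S=load('side7.pkl');C=load('scene7.pkl')
def tri(s,c):
    A=[];b=[]
    for q,p in ((S,s),(C,c)):
        o,d=ray(q,*p); d/=np.linalg.norm(d); P=np.eye(3)-np.outer(d,d); A.append(P);b.append(P@o)
    return np.linalg.lstsq(np.vstack(A),np.hstack(b),rcond=None)[0]
def yel(c,u,v):
    h=cv2.cvtColor(c['frame'],cv2.COLOR_RGB2HSV); m=cv2.inRange(h,(10,140,120),(27,255,255)).astype(bool); 
    M=np.zeros_like(m); M[v-9:v+10,u-9:u+10]=m[v-9:v+10,u-9:u+10]; y,x=np.nonzero(M); print(len(x),(x.min()+x.max())/2,(y.min()+y.max())/2); return x.mean(),y.mean()
s=yel(S,204+38,171+38);c=yel(C,206+64,156+44);print(s,c)
L=tri(s,c);print('disc',L, atz(S,*s,.087),atz(C,*c,.087))
print('disc2',tri((204+152/4,171+151/4),(206+258/4,156+174/4)))
print('saddle',tri((204+281/4,171+156/4),(206+156/4,156+104/4)))
for z in (.112,): print(atz(S,204+281/4,171+156/4,z),atz(C,206+156/4,156+104/4,z))
st=manip.observe(); a=np.radians(-6.83); print('saddle by fk',st['tool_pos'][:2]+.081*np.array([np.cos(a),np.sin(a)]))
S0=load('side0.pkl');C0=load('scene0.pkl');S=S0;C=C0;s=yel(S,242,209);c=yel(C,270,200);print('disc t0',tri(s,c))
E
```

```text
42 241.5 208.0
48 270.0 199.0
(np.float64(241.61904761904762), np.float64(208.45238095238096)) (np.float64(270.0208333333333), np.float64(198.8125))
disc [0.60416253 0.02173032 0.08764672] [0.60531611 0.02162588 0.087     ] [0.60270061 0.02221879 0.087     ]
disc2 [0.60456908 0.02137979 0.0852971 ]
saddle [0.4927458  0.03605126 0.11315045]
[0.49272973 0.03484558 0.112     ] [0.49215466 0.03740755 0.112     ]
saddle by fk [0.49235115 0.03384871]
43 241.5 208.0
64 272.5 202.5
disc t0 [0.60755669 0.01889094 0.08374195]
```

```bash
python3 - <<'E'
from h import *
rel([.5233,.0303,.138],83.2)
E
```

```text
t 19.85 pos [0.4119 0.0435 0.1842] yaw 83.17 F [ 0.1 -1.2 -7.9] w 0.174 | rot [ 0.  0. -0.] shift [-1.121e+01  1.000e-02  4.620e+00]
```

Emit:
play_rows(motion=[0,0,0,0,0,0.6,0,0,0,0,0,0,1.5,0,0,0,0,0,0,2.7,0,0,0,0,0,0,3.8,0,0,0,0,0,0,4.3,0,0,0,0,-0.8,0,4.6,0,0,0,0,-2,0,4.6,0,0,0,0,-3.5,0,4.6,0,0,0,0,-5,0,4.6,0,0,0,0,-6,0,4.6,0])

```text
time_s: 20.85
tool_pos: [0.4745, 0.0364, 0.1383]
eef_rot: [0.06, 0.998, 0.0, 0.001]
contact_force: [-0.1, -0.3, -8.4]
width: 0.168
finger_force: 50.0
```

```bash
python3 - <<'E'
from h import *
rel([.5233,.0303,.138],83.2)
E
```

```text
t 20.85 pos [0.4745 0.0364 0.1383] yaw 83.11 F [-0.1 -0.3 -8.4] w 0.168 | rot [ 0.   0.2 -0.1] shift [-4.91 -0.02  0.04]
```

Emit:
play_rows(motion=[0,0,0,-1,0,0,0,0,0,0,-2,0,0,0,0,0,0,-3,0,0,0,0,0,0,-4,0,0,0,0,0,0,-4.7,0,0,0,0,0,0,-5,0,0,0,0,0,0,-5,0,0,0,0,0,0,-5,0,0,0,0,0,0,-5,0,0,0,0,0,0,-5,0,0,0])

```text
time_s: 21.85
tool_pos: [0.5211, 0.0308, 0.1377]
eef_rot: [0.06, 0.998, 0.0, -0.0]
contact_force: [-0.6, 0.3, -8.6]
width: 0.169
finger_force: 50.0
```

```bash
python3 - <<'E'
from h import *
rel([.5233,.0303,.134],83.2)
E
```

```text
t 21.85 pos [0.5211 0.0308 0.1377] yaw 83.14 F [-0.6  0.3 -8.6] w 0.169 | rot [ 0.  -0.  -0.1] shift [-0.22 -0.03  0.37]
```

Emit:
play_rows(motion=[0,0,0,-0.1,0,0,0,0,0,0,-0.2,0,0,0,0,0,0,-0.2,0,0.1,0,0,0,0,-0.2,0,0.2,0,0,0,0,-0.2,0,0.3,0,0,0,0,-0.2,0,0.4,0,0,0,0,-0.2,0,0.45,0,0,0,0,-0.2,0,0.45,0,0,0,0,-0.2,0,0.45,0,0,0,0,-0.2,0,0.45,0])

```text
time_s: 22.85
tool_pos: [0.5234, 0.0305, 0.1336]
eef_rot: [0.06, 0.998, 0.0, -0.0]
contact_force: [-5.3, 0.2, 5.5]
width: 0.172
finger_force: 50.0
```

Emit:
play_rows(motion=[0,0,0,0,0,-0.1,0,0,0,0,0,0,-0.1,0.5,0,0,0,0,0,-0.1,0.5,0,0,0,0,0,-0.1,0.5,0,0,0,0,0,-0.1,0.5,0,0,0,0,0,-0.1,0.5,0,0,0,0,0,-1,0.5,0,0,0,0,0,-3,0.5,0,0,0,0,0,-5.5,0.5,0,0,0,0,0,-8.5,0.5])

```text
time_s: 23.85
tool_pos: [0.523, 0.0303, 0.2192]
eef_rot: [0.06, 0.998, -0.0, -0.001]
contact_force: [0.1, 0.9, 0.3]
width: 0.502
finger_force: 0.0
```

```bash
python3 - <<'E'
from h import *
# numeric check from wrist: red pad + yellow post top + disc
c=cam('wrist'); dump(c,'wrist8.pkl'); h=cv2.cvtColor(c['frame'],cv2.COLOR_RGB2HSV)
def blobs(m,z,n):
    k,l,st,ce=cv2.connectedComponentsWithStats(m)
    for i in range(1,k):
        if st[i,4]>40: print(n,ce[i].round(1),st[i],atz(c,*ce[i],z,True).round(4))
blobs(cv2.inRange(h,(0,150,60),(7,255,255))|cv2.inRange(h,(173,150,60),(180,255,255)),.08,'red')
blobs(cv2.inRange(h,(12,150,60),(26,255,255)),.107,'yel .107'); blobs(cv2.inRange(h,(12,150,60),(26,255,255)),.087,'yel .087')
blobs(cv2.inRange(h,(100,120,30),(125,255,255)),.012,'blue')
a=np.radians(-6.9); p=np.array([.5233,.0305])-.083*np.array([np.cos(a),np.sin(a)]);print('pad fk',p)
rel([*p,.18],83.2)
E
```

```text
red [256.5  91. ] [ 229   69   57   45 2454] [0.441  0.0397 0.08  ]
yel .107 [477.8 101.6] [ 464   75   48   66 1046] [0.4577 0.223  0.107 ]
yel .107 [503. 140.] [494 138  18   5  49] [0.492  0.2572 0.107 ]
yel .107 [256.6 208. ] [248 194  19  30 521] [0.5252 0.0296 0.107 ]
yel .107 [338.  277.7] [331 261  12  29  83] [0.5969 0.0903 0.107 ]
yel .107 [174.8 282.8] [170 274  11  17  55] [ 0.5857 -0.048   0.107 ]
yel .107 [256.1 287.8] [241 282  31  15 174] [0.5966 0.0206 0.107 ]
yel .107 [369.6 301.8] [303 292 121  20 689] [0.631  0.1214 0.107 ]
yel .107 [196.6 308.2] [165 304  68   9 171] [ 0.6148 -0.035   0.107 ]
yel .107 [243.5 310.3] [233 309  22   4  50] [0.6205 0.0065 0.107 ]
yel .107 [278.3 309.9] [256 308  46   5 112] [0.6239 0.037  0.107 ]
yel .087 [477.8 101.6] [ 464   75   48   66 1046] [0.4587 0.241  0.087 ]
yel .087 [503. 140.] [494 138  18   5  49] [0.4963 0.2786 0.087 ]
yel .087 [256.6 208. ] [248 194  19  30 521] [0.5327 0.0287 0.087 ]
yel .087 [338.  277.7] [331 261  12  29  83] [0.6114 0.0953 0.087 ]
yel .087 [174.8 282.8] [170 274  11  17  55] [ 0.5992 -0.0565  0.087 ]
yel .087 [256.1 287.8] [241 282  31  15 174] [0.6112 0.0189 0.087 ]
yel .087 [369.6 301.8] [303 292 121  20 689] [0.6489 0.1294 0.087 ]
yel .087 [196.6 308.2] [165 304  68   9 171] [ 0.6312 -0.0422  0.087 ]
yel .087 [243.5 310.3] [233 309  22   4  50] [0.6374 0.0034 0.087 ]
yel .087 [278.3 309.9] [256 308  46   5 112] [0.6411 0.0368 0.087 ]
blue [256.7 172.5] [ 218   70   78  188 9225] [0.5221 0.0301 0.012 ]
pad fk [0.44090114 0.04047136]
t 23.9 pos [0.5253 0.0302 0.224 ] yaw 83.08 F [2.1 0.  3.9] w 0.5 | rot [ 0.1  0.3 -0.1] shift [ 8.53 -0.01  4.36]
```

```bash
python3 - <<'E'
from h import *
c=load('wrist8.pkl')
for u,v in ((256,282),(241,290),(272,290),(256,297)): print(atz(c,u,v,.087,True).round(4))
for n,(Z) in (('side',0),('scene',0)):
    c=cam(n); h=cv2.cvtColor(c['frame'],cv2.COLOR_RGB2HSV); m=cv2.inRange(h,(10,140,110),(27,255,255))
    u,v=proj(c,[.604,.0215,.087]).astype(int); M=0*m; M[v-9:v+10,u-9:u+10]=m[v-9:v+10,u-9:u+10]; y,x=np.nonzero(M); print(n,'disc',len(x),atz(c,x.mean(),y.mean(),.087).round(4))
    m=cv2.inRange(h,(0,170,70),(6,255,255))|cv2.inRange(h,(174,170,70),(180,255,255)); u,v=proj(c,[.441,.04,.08]).astype(int); M=0*m; M[v-18:v+18,u-18:u+18]=m[v-18:v+18,u-18:u+18]; y,x=np.nonzero(M); print('red',len(x),atz(c,x.mean(),y.mean(),.077).round(4) if len(x) else 0)
rel([.441,.0403,.18],83.2)
E
```

```text
[0.6046 0.0195 0.087 ]
[0.6122 0.0046 0.087 ]
[0.6156 0.0331 0.087 ]
[0.6221 0.0174 0.087 ]
side disc 43 [0.6051 0.0219 0.087 ]
red 78 [0.4418 0.0449 0.077 ]
scene disc 52 [0.6023 0.0224 0.087 ]
red 51 [0.4412 0.039  0.077 ]
t 24.0 pos [0.5247 0.0305 0.2206] yaw 83.12 F [ 0.2  1.  -0.8] w 0.5 | rot [ 0.1  0.2 -0.1] shift [ 8.44 -0.04  4.02]
```

Emit:
play_rows(motion=[0,0,0,-1,0,-2,0.5,0,0,0,-3,0,-5,0.4,0,0,0,-5,0,-8,0.3,0,0,0,-7,0,-10,0.2,0,0,0,-8,0,-10,0.2,0,0,0,-8,0,-10,0,0,0,0,-8,0,-10,0,0,0,0,-8,0,-10,0,0,0,0,-8,0,-10,0,0,0,0,-8,0,-10,0])

```text
time_s: 25.0
tool_pos: [0.6024, 0.021, 0.3179]
eef_rot: [0.06, 0.998, 0.0, -0.0]
contact_force: [-0.8, -0.0, -0.6]
width: 0.008
finger_force: 0.0
```

```bash
python3 - <<'E'
from h import *
c=cam('wrist'); dump(c,'wrist9.pkl'); h=cv2.cvtColor(c['frame'],cv2.COLOR_RGB2HSV)
def blobs(m,z,n):
    k,l,st,ce=cv2.connectedComponentsWithStats(m)
    for i in range(1,k):
        if st[i,4]>40 and st[i,1]<250: print(n,ce[i].round(1),st[i],atz(c,*ce[i],z,True).round(4))
blobs(cv2.inRange(h,(0,150,60),(7,255,255)),.08,'red')
Y=cv2.inRange(h,(12,150,60),(26,255,255)); blobs(Y,.107,'yel .107'); blobs(Y,.087,'yel .087')
blobs(cv2.inRange(h,(100,120,30),(125,255,255)),.012,'blue')
rel([.441,.0403,.18],83.2)
E
```

```text
red [498.5  15.6] [492   8  13  16  77] [0.4155 0.389  0.08  ]
red [256.4  24.2] [ 237   10   40   30 1057] [0.4421 0.0397 0.08  ]
red [505.8  57.7] [496  43  16  35 128] [0.478  0.3936 0.08  ]
yel .107 [434.8  40. ] [419  17  60  53 468] [0.4696 0.2404 0.107 ]
yel .107 [468.7  45.6] [461  40  19  14  74] [0.4723 0.2937 0.107 ]
yel .107 [475.7  61.4] [456  45  29  23  87] [0.4916 0.3032 0.107 ]
yel .107 [256.3  97.5] [250  87  14  22 273] [0.525  0.0297 0.107 ]
yel .107 [508.5 122.6] [504 109   8  29 131] [0.5694 0.3646 0.107 ]
yel .107 [255.6 170.4] [243 158  26  25 439] [0.6001 0.0199 0.107 ]
yel .107 [357.4 212.4] [332 192  54  42 475] [0.6622 0.1295 0.107 ]
yel .107 [360.4 236.9] [348 231  23  12  74] [0.6945 0.1337 0.107 ]
yel .087 [434.8  40. ] [419  17  60  53 468] [0.4658 0.2543 0.087 ]
yel .087 [468.7  45.6] [461  40  19  14  74] [0.4687 0.3111 0.087 ]
yel .087 [475.7  61.4] [456  45  29  23  87] [0.4892 0.3213 0.087 ]
yel .087 [256.3  97.5] [250  87  14  22 273] [0.5248 0.0297 0.087 ]
yel .087 [508.5 122.6] [504 109   8  29 131] [0.5722 0.3867 0.087 ]
yel .087 [255.6 170.4] [243 158  26  25 439] [0.6049 0.0192 0.087 ]
yel .087 [357.4 212.4] [332 192  54  42 475] [0.6711 0.1361 0.087 ]
yel .087 [360.4 236.9] [348 231  23  12  74] [0.7055 0.1406 0.087 ]
blue [256.5  98. ] [ 228   20   58  157 6065] [0.525  0.0299 0.012 ]
t 25.05 pos [0.6026 0.021  0.3181] yaw 83.13 F [-0.3 -0.1  0.2] w 0.002 | rot [ 0.  -0.  -0.1] shift [16.26 -0.02 13.81]
```

Emit:
play_rows(motion=[0,0,0,2,0,0,0,0,0,0,5,0,0,0,0,0,0,9,0,0,0,0,0,0,13,0,2,0,0,0,0,15.5,0,5,0,0,0,0,16.6,0,8.5,0,0,0,0,16.6,0,11.5,0,0,0,0,16.6,0,14,0,0,0,0,16.6,0,15.5,0,0,0,0,16.6,0,16,0])

```text
time_s: 26.05
tool_pos: [0.4372, 0.0406, 0.157]
eef_rot: [0.06, 0.998, -0.0, -0.001]
contact_force: [0.0, -0.1, 0.9]
width: 0.004
finger_force: 0.0
```

```bash
python3 - <<'E'
from h import *
rel([.438,.0405,.112],83.2)
E
```

```text
t 26.05 pos [0.4372 0.0406 0.157 ] yaw 83.12 F [ 0.  -0.1  0.9] w 0.004 | rot [-0.1 -0.1 -0.1] shift [-0.09  0.    4.5 ]
```

Emit:
play_rows(motion=[0,0,0,-0.3,0,0.5,0,0,0,0,-0.3,0,1,0,0,0,0,-0.3,0,1.4,0,0,0,0,-0.2,0,1.8,0,0,0,0,-0.1,0,2.2,0,0,0,0,0,0,2.6,0,0,0,0,0.1,0,3,0,0,0,0,0.2,0,3.4,0,0,0,0,0.3,0,3.8,0,0,0,0,0.4,0,4.1,0])

```text
time_s: 27.05
tool_pos: [0.435, 0.0414, 0.1177]
eef_rot: [0.06, 0.998, 0.0, 0.001]
contact_force: [-0.6, -0.7, 14.1]
width: 0.002
finger_force: 6.2
```

```bash
python3 - <<'E'
from h import *
rel([.434,.0405,.112],83.2)
E
```

```text
t 27.05 pos [0.435  0.0414 0.1177] yaw 83.12 F [-0.6 -0.7 14.1] w 0.002 | rot [ 0.   0.1 -0.1] shift [ 0.09 -0.1   0.57]
```

Emit:
play_rows(motion=[0,0,0,0,0,0.2,0,0,0,0,0.05,0,0.4,0,0,0,0,0.1,0,0.6,0,0,0,0,0.1,0,0.7,0,0,0,0,0.1,0,0.8,0,0,0,0,0.1,0,0.8,0,0,0,0,0.1,0,0.8,0,0,0,0,0.1,0,0.8,0,0,0,0,0.1,0,0.8,0,0,0,0,0.1,0,0.8,0])

```text
time_s: 28.05
tool_pos: [0.435, 0.0413, 0.1113]
eef_rot: [0.06, 0.998, 0.001, 0.002]
contact_force: [-4.7, -2.2, 37.9]
width: 0.002
finger_force: 18.9
```

```bash
python3 - <<'E'
from h import *
rel([.434,.0405,.112],83.2)
for n in ('side','scene'):
    c=cam(n); h=cv2.cvtColor(c['frame'],cv2.COLOR_RGB2HSV); m=cv2.inRange(h,(10,140,110),(27,255,255))
    u,v=proj(c,[.604,.0215,.1]).astype(int); M=0*m; M[v-10:v+11,u-10:u+11]=m[v-10:v+11,u-10:u+11]; y,x=np.nonzero(M); globals()[n]=ray(c,x.mean(),y.mean()); print(n,len(x))
A=[];b=[]
for o,d in (side,scene): d=d/np.linalg.norm(d); P=np.eye(3)-np.outer(d,d); A.append(P); b.append(P@o)
print(np.linalg.lstsq(np.vstack(A),np.hstack(b),rcond=None)[0])
E
```

```text
t 28.05 pos [0.435  0.0413 0.1113] yaw 83.09 F [-4.7 -2.2 37.9] w 0.002 | rot [ 0.1  0.3 -0.1] shift [ 0.09 -0.09 -0.07]
side 41
scene 52
[0.60661647 0.02121796 0.11444435]
```

Emit:
play_rows(motion=[0,0,0,0,0,-0.5,0,0,0,0,-0.1,0,-1,0,0,0,0,-0.2,0,-1.5,0,0,0,0,-0.3,0,-2,0,0,0,0,-0.5,0,-2.6,0,0,0,0,-0.6,0,-3.2,0,0,0,0,-0.7,0,-3.8,0,0,0,0,-0.7,0,-4.4,0,0,0,0,-0.7,0,-5,0,0,0,0,-0.7,0,-5.5,0])

```text
time_s: 29.15
tool_pos: [0.4397, 0.0405, 0.1645]
eef_rot: [0.06, 0.998, -0.0, -0.0]
contact_force: [-0.3, 0.6, -0.1]
width: 0.006
finger_force: 0.0
```

Emit:
play_rows(motion=[0,0,0,0,0,-2,0,0,0,0,0,0,-4,0,0,0,0,0,0,-6,0,0,0,0,0,0,-8,0,0,0,0,0,0,-8,0,0,0,0,0,0,-8,0,0,0,0,0,0,-8,0,0,0,0,0,0,-8,0,0,0,0,0,0,-8,0,0,0,0,0,0,-8,0])

```text
time_s: 30.15
tool_pos: [0.4399, 0.0405, 0.2438]
eef_rot: [0.06, 0.998, -0.0, -0.0]
contact_force: [-0.8, 0.3, 0.5]
width: 0.004
finger_force: 0.0
```

```bash
python3 - <<'E'
from h import *
c=cam('wrist'); h=cv2.cvtColor(c['frame'],cv2.COLOR_RGB2HSV)
def blobs(m,z,n):
    k,l,st,ce=cv2.connectedComponentsWithStats(m)
    for i in range(1,k):
        if st[i,4]>60 and abs(ce[i][0]-256)<60: print(n,ce[i].round(1),st[i],atz(c,*ce[i],z,True).round(4))
blobs(cv2.inRange(h,(0,150,60),(7,255,255)),.08,'red'); blobs(cv2.inRange(h,(12,150,60),(26,255,255)),.107,'yel .107')
blobs(cv2.inRange(h,(100,120,30),(125,255,255)),.012,'blue')
V=[]
for n in ('side','scene'):
    c=cam(n); h=cv2.cvtColor(c['frame'],cv2.COLOR_RGB2HSV); m=cv2.inRange(h,(10,140,110),(27,255,255))
    u,v=proj(c,[.604,.0215,.092]).astype(int); M=0*m; M[v-10:v+11,u-10:u+11]=m[v-10:v+11,u-10:u+11]; y,x=np.nonzero(M); V.append(ray(c,x.mean(),y.mean())); print(n,len(x))
A=[];b=[]
for o,d in V: d=d/np.linalg.norm(d); P=np.eye(3)-np.outer(d,d); A.append(P); b.append(P@o)
print('disc',np.linalg.lstsq(np.vstack(A),np.hstack(b),rcond=None)[0])
rel([.438,.0405,.112],83.2)
E
```

```text
red [256.9 184.3] [ 233  167   48   36 1601] [0.4392 0.0404 0.08  ]
yel .107 [271.3 308. ] [252 304  37   8 168] [0.5586 0.0403 0.107 ]
blue [255.9 182. ] [ 223  147   69   82 2697] [0.4561 0.0372 0.012 ]
side 43
scene 49
disc [0.60404212 0.02170245 0.08733611]
t 30.3 pos [0.4401 0.0405 0.2441] yaw 83.12 F [-0.4 -0.2  0. ] w 0.006 | rot [-0.  -0.  -0.1] shift [ 0.2  -0.03 13.21]
```

Emit:
play_rows(motion=[0,0,0,0,0,1,0,0,0,0,0,0,3,0,0,0,0,0,0,5,0,0,0,0,0,0,6.8,0,0,0,0,0,0,8,0,0,0,0,0,0,8.6,0,0,0,0,0,0,9.2,0,0,0,0,0,0,9.6,0,0,0,0,0.1,0,10,0,0,0,0,0.2,0,10.4,0])

```text
time_s: 31.3
tool_pos: [0.438, 0.0409, 0.1403]
eef_rot: [0.06, 0.998, 0.0, 0.0]
contact_force: [-2.1, -0.1, 3.0]
width: -0.0
finger_force: 2.1
```

Emit:
play_rows(motion=[0,0,0,0.1,0,0.4,0,0,0,0,0.2,0,0.8,0,0,0,0,0.3,0,1.2,0,0,0,0,0.3,0,1.6,0,0,0,0,0.4,0,2,0,0,0,0,0.4,0,2.3,0,0,0,0,0.4,0,2.6,0,0,0,0,0.4,0,2.8,0,0,0,0,0.4,0,2.9,0,0,0,0,0.4,0,2.9,0])

```text
time_s: 32.3
tool_pos: [0.4337, 0.0414, 0.1117]
eef_rot: [0.06, 0.998, 0.0, -0.0]
contact_force: [-5.8, 0.2, 18.3]
width: 0.003
finger_force: 9.9
```

Emit:
play_rows(motion=[0,0,0,0,0,0.03,0,0,0,0,0,0,0.03,0,0,0,0,0,0,0.03,0,0,0,0,0,0,0.03,0,0,0,0,0,0,0.03,0,0,0,0,0,0,0.03,0,0,0,0,0,0,0.03,0,0,0,0,0,0,0.03,0,0,0,0,0,0,0.03,0,0,0,0,0,0,0.03,0])

```text
time_s: 33.3
tool_pos: [0.4337, 0.0414, 0.1116]
eef_rot: [0.06, 0.998, 0.0, -0.0]
contact_force: [-7.1, -0.1, 21.0]
width: 0.001
finger_force: 10.9
```

```bash
python3 - <<'E'
from h import *
V=[]
for n in ('side','scene'):
    c=cam(n); h=cv2.cvtColor(c['frame'],cv2.COLOR_RGB2HSV); m=cv2.inRange(h,(10,140,110),(27,255,255))
    u,v=proj(c,[.604,.0215,.11]).astype(int); M=0*m; M[v-10:v+11,u-10:u+11]=m[v-10:v+11,u-10:u+11]; y,x=np.nonzero(M); V.append(ray(c,x.mean(),y.mean()))
    # basket: orange pixels near hanging place
    m=cv2.inRange(h,(3,150,40),(12,255,220)); u,v=proj(c,[.461,.305,.07]).astype(int); M=0*m; M[v-25:v+25,u-25:u+25]=m[v-25:v+25,u-25:u+25]; y,x=np.nonzero(M); print(n,'basket px',len(x),atz(c,x.mean(),y.mean(),.06).round(3))
A=[];b=[]
for o,d in V: d=d/np.linalg.norm(d); P=np.eye(3)-np.outer(d,d); A.append(P); b.append(P@o)
print('disc',np.linalg.lstsq(np.vstack(A),np.hstack(b),rcond=None)[0])
rel([.438,.0405,.112],83.2)
E
```

```text
side basket px 288 [0.47  0.301 0.06 ]
scene basket px 156 [0.462 0.308 0.06 ]
disc [0.60657786 0.02117093 0.11304628]
t 33.4 pos [0.4336 0.0414 0.1115] yaw 83.12 F [-7.5  1.3 21.4] w 0.003 | rot [ 0.  -0.  -0.1] shift [-0.44 -0.03 -0.05]
```

The second press is steady: 21 N on the pad, pad top at about 45 mm, lift disc raised about 26 mm, and the basket hanging. I hand in.

```bash
python3 -c "
from workcell import manip
print(manip.sign_off())"
```

```text
the job is handed in; nothing more can be done
None
```

I handed the job in at 33 s, and the judge returned no verdict: the basket hangs on the hook, the jack stands under the marked lift point, the trial lift and settle are done, and the handle is held fully down (21 N, pad top about 45 mm) with the tray raised about 26 mm.

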